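# Stand the glaze-sample board up on its rest pin and kickstand and hold it

### The arm

A 7-joint arm with a two-finger parallel gripper is mounted at the origin on a cart in front of the work surface, level with it; the furniture and walls round the work are solid. World frame = base frame: x ahead of the robot, y to its left, z up, the work surface at z = 0. Lengths are in m, angles in rad, forces in N, time in s.
With the tool pointing down it reaches from about 0.35 to 0.9 m from the base axis. Payload 8.1 kg.
Tool frame: the origin (TCP) lies at the very end of the fingers, on their centre line; the grasp point (between the pads) lies 19 mm behind it (grasp_offset is the distance from the TCP to the grasp point, in m); z points along the fingers, y is the line along which they close (so a half turn about z gives the same grasp; the last joint's range is limited). The gripper opens to 92 mm and grips with 3 to 60 N. Pads are 19 mm wide; open, the fingers measure 130 mm over their backs; the gripper's body (75 mm by 190 mm) begins 47 mm behind the grasp point.
Start: joints at [-1.285, 0.434, 0.025, 1.573, -0.012, 1.134, -0.075], TCP at [0.237, 0.578, 0.227] pointing down, gripper open.
Joint ranges: [-2.62, 2.62], [-0.44, 2.09], [-1.27, 1.32], [0.08, 2.57], [-1.32, 4.46], [0.12, 2], [-2.74, 2.74]. Speed limits (rad/s): [2.22, 2.22, 3.01, 3.01, 3.14, 3.14, 3.14].

### API

Orientations are given as a rotation vector (axis times angle).
In Python, from cell import observe, get_image, camera_params, sign_off, silhouettes, grasp_offset gives the robot as it stands. The module is installed in compiled form; this text tells all that it offers.
- The arm moves only by the tool jog_arm, never from a script. Its argument "motion" is a list that holds one entry, the list of rows, each a list of 7 numbers: the shift along the tool's x, y, z in m, then the turn, a rotation vector about the tool's x, y, z in rad, then the closure, from -1 (fully open) to 1 (shut), so that 0 is half open. In form: [[[dx, dy, dz, wx, wy, wz, hand], ...]]. A call has 1 to 10 rows; each row is the pose to reach, as a shift and turn from the pose commanded when the call began, along the tool's axes at that moment; what a row does not reach only later rows make up. A row lasts 1/12 s, in which the tool goes at most 41.7 mm and 7.16 degrees, less where a joint would pass 70% of its speed; a pose out of reach is approached as far as the arm can. A call with a gripper value outside its range is refused whole. The fingers move at their own pace and stop on an object; "force" is the grip in N (left out, the last holds). Time passes only in rows, so rows that repeat a pose let the fingers close. It gives the time, the measured TCP pose, the force, the opening and the grip force at its end, in the units of the state.
- observe(): the state, without advancing time (a new reading comes with each control period).
- get_image(name): name is "scene" or "top" or "wrist"; returns the picture (420x560x3 uint8, red, green, blue); there is no depth.
- camera_params(name): a dict with "vertical_fov" (degrees; the focal length in pixels is half the picture's height over the tangent of half this angle, whatever the lens; pixels are square), "cx", "cy" (the principal point, pixels), "dist_coeffs" ([k1, k2, p1, p2, k3] as OpenCV has them; the pictures are not rectified), "T" (4x4, takes a point from camera to world coordinates). Camera axes: x right, y down, z forward; pixel columns grow to the right and rows downward; lengths in m; the calibration is good to about 2 mm. A picture is of the moment at which its call begins: read the wrist's pose just before it. camera_params takes no time and is no camera call; for the wrist camera it gives the pose at the moment of the call.
- sign_off(): hands the job in; it is judged then, once.
Trained networks look in the newest picture that a camera, given by its name, has taken for a name from the list of things; names that differ only in an ending like _2 or _b are one class to them, and where a whole thing is asked for, a point or a joint stands for the part that bears it (a point fixed in the world has none). Each returns a list of dicts, best first, with "p" (0 to 1); they miss things now and then, are a little off and sometimes report something else, mostly with a low value. They report only what shows in the picture. A call takes as long as a camera call.
- silhouettes(query, camera): "mask" (420x560 bool, what is visible of it) and "pixel" ([column, row] in pixels, amid what is visible of it).
The state is a dict: "clock": time; "joints": joint angles; "dq": joint speeds; "joint_efforts": joint torques, N m; "position": TCP position; "ee_rot": TCP orientation; "force": force on the tool from outside, world axes, zero at the start; "ft_torque": the same for the moment, N m; "width": opening from 0.0 (shut) to 1.0 (fully open); "gripper_force": force on a finger pad.
Only numpy, scipy, OpenCV 4.12 (cv2) and the standard library are available. Lean on these libraries where they do the work, as an engineer would, in place of code of your own. Each camera call takes 0.05 s, during which the arm holds its last target. There are 200 camera calls.

### The job

Set up the tilting glaze-sample board for inspection: first take the steel rest pin out of its small wooden block, push it fully home in the hole in the stand's deck behind the board and let it go. Then, with the board still leaning forward, flip the board's kickstand leg up over the top and back until it has dropped down behind, and last raise the board upright by its round top bar until the leg's foot stands firmly on the pin. The board tips forward again if released, so finish while still holding the bar and pressing the board back onto the pin; do not shift or tip the pigment pot, eraser, clay cup or tape roll standing about.

Things in the scene. Friction and masses are not known exactly. Their poses are not given: they have to be found in the camera images.
- stand: Fixed light-wood deck, 180 (x) x 240 (y) x 30 mm; origin at the centre of its underside on the table; its x points to the back (away from the robot at yaw 0), y to the left. The board's hinge runs along y through (-30, -20, 50) mm here; the board spans y -95 to 55 mm, 140 mm high, 18 mm thick, tiles on its front. The leg swings in the plane y = 90 mm; the pin hole is at (65, 90) mm.
- stand_hole0 (a point): Mouth of the pin hole, in the top face of the deck (30 mm above the table), behind the board at the leg's side: 10 mm wide, 27 mm deep, with a 2 mm chamfer.
- board (a joint): Tilt of the board about its hinge at the foot: 0 upright, negative leaning forward (to the stand's -x). Range -0.5 to 0.35 rad. It starts at rest at -0.5 on two front posts. It weighs 0.7 to 1.1 kg and a hinge spring also pulls it forward, upright too: raising it takes about 2 to 4 N at the bar. With the pin home and the leg down, the foot meets the pin's top at about 0.
- bar: Round aluminium bar on top of the board by which it is raised: 14 mm diameter, 128 mm long, along the stand's y axis, carried by two 10 mm posts at its ends (60 mm either side of its middle), with 36 mm free below it. Origin at its middle, 185 mm from the board's hinge; turns with the board (z along the board upward, x to the board's back).
- leg (a joint): Angle of the kickstand leg relative to the board: 0 folded up parallel to the board (its start), grows as it goes up over the top and back, stop at 2.98 rad = down behind. It turns nearly freely, so it falls back to 0 before and drops to its stop after it passes the vertical (at 0.5 rad while the board leans at -0.5).
- leg_hub (a point): Pivot of the leg, on a flat stub at the board's left side: 115 mm up the board from the board's hinge, 80 mm behind the board's middle plane and 110 mm to the left of its centre line.
- leg_foot: Rubber foot on the leg's free end: a cylinder 16 mm in diameter, 24 mm long along y; origin at its centre, 92 mm from leg_hub. The leg itself is a flat aluminium bar 10 x 8 mm.
- pin_block: Fixed dark-wood storage block 50 x 50 x 30 mm with one 10 mm hole in the middle, where the pin stands at the start; origin at the centre of its underside.
- pin: Steel rest pin, upright in its block: a shank 8 mm in diameter and 22 mm long with a chamfered point, a flange 28 mm in diameter and 4 mm thick above it, then a round grip 16 mm in diameter and 32 mm high. The flange rests on the block (and, when home, on the deck). 58 mm overall, 50 g. Origin at the tip of the shank; z toward the grip.
- pin_top (a point): Centre of the flat top of the pin, 58 mm from its tip, on which the leg's foot comes to stand.
- pigment_pot: Bystander: pigment pot with screw cap, 42 mm wide, 53 mm high, loose, near the front edge; origin under its centre.
- eraser: Bystander: eraser 20 x 42 x 12 mm, loose, left of the stand; origin under its centre.
- clay_cup: Bystander: small clay cup 65 mm wide, 50 mm high, loose, at the right; origin under its centre.
- tape_roll: Bystander: roll of masking tape 105 mm wide, 20 mm high, loose, at the front right; origin under its centre.

How it is judged:
By the outcome, as a careful person would: the job done as asked, in the order asked, and still so for the second after the job is handed in, while the arm keeps its last pose, push and grip.
It also fails if it takes over 61 s, if anything falls off the work surface, if the arm or the gripper's body presses on something with over 40 N, if the wrist force passes 120 N, or if a joint passes its speed limit or range.

## Working session

There is one attempt and no reset: what is moved stays moved. The work goes in short steps, Python scripts to look and compute and a tool call to move; the robot and the scene stay as the last step left them, time stands still between calls to the robot, and variables do not carry over. Pictures are saved under pics/ and viewed, at most 10 in all, crops included, and the job is handed in when it is done.

Besides the shell and the picture viewer there is one more tool, called after "Call:" by a JSON object that holds its "op" and its "data". jog_arm: Moves the arm, as the interface text tells. Its arguments: {"type":"object","properties":{"motion":{"type":"array"},"force":{"type":"number"}},"required":["motion"]}

```bash
mkdir -p pics
cat > h.py <<'E'
import numpy as np, cv2
from scipy.spatial.transform import Rotation as R
from cell import *
def K(n):
    p=camera_params(n); f=210/np.tan(np.radians(p['vertical_fov'])/2)
    return np.array([[f,0,p['cx']],[0,f,p['cy']],[0,0,1.]]),np.array(p['dist_coeffs'],float),np.array(p['T'])
def at_z(n,px,z,c=None):
    k,d,T=c or K(n); u=cv2.undistortPoints(np.array([[px]],float),k,d)[0,0]
    r=T[:3,:3]@[u[0],u[1],1]; return T[:3,3]+r*(z-T[2,3])/r[2]
def proj(n,P,c=None):
    k,d,T=c or K(n); Ti=np.linalg.inv(T); P=np.atleast_2d(P)
    return cv2.projectPoints(P@Ti[:3,:3].T+Ti[:3,3],np.zeros(3),np.zeros(3),k,d)[0][:,0]
def save(n,f):
    im=get_image(n); cv2.imwrite('pics/'+f,im[:,:,::-1]); return im
E
python3 - <<'E'
from h import *
np.set_printoptions(precision=4,suppress=True)
a=save('top','top0.png');b=save('scene','sc0.png')
cv2.imwrite('pics/both.png',cv2.resize(np.hstack([a,b])[:,:,::-1],(800,300)))
for n in('top','scene'):print(n,K(n)[0][0,0],K(n)[2])
for n in('top','scene'):
  for q in('stand','board','bar','leg','leg_foot','pin_block','pin','pigment_pot','eraser','clay_cup','tape_roll'):
    r=silhouettes(q,n)
    for s in r[:2]:
      if s['p']>.3:
        ys,xs=np.where(s['mask']);print(n,q,round(s['p'],2),np.round(s['pixel'],1),len(xs),xs.min(),xs.max(),ys.min(),ys.max(),'w0',at_z(n,s['pixel'],0)[:2])
o=observe();print(o['clock'],o['position'],o['ee_rot'],grasp_offset() if callable(grasp_offset) else grasp_offset)
E
```

```text
top 417.940400937053 [[-0.0019 -0.9827  0.1853  0.3294]
 [-1.      0.0026  0.0039 -0.0485]
 [-0.0044 -0.1852 -0.9827  1.2063]
 [ 0.      0.      0.      1.    ]]
scene 468.27226163925036 [[ 0.6639 -0.3768  0.6459 -0.2813]
 [-0.7478 -0.3428  0.5686 -0.7509]
 [ 0.0072 -0.8605 -0.5094  0.7956]
 [ 0.      0.      0.      1.    ]]
top stand 0.8 [248.4 196. ] 5496 196 292 165 230 w0 [0.593 0.048]
top board 0.64 [245.9 214.6] 1928 198 282 183 229 w0 [0.5373 0.0547]
top bar 0.53 [250.3 225.9] 389 225 279 219 230 w0 [0.5038 0.0414]
top bar 0.34 [251.7 197.7] 5450 197 291 165 229 w0 [0.5879 0.0382]
top leg 0.59 [362.6 206.1] 75 362 371 202 211 w0 [ 0.5617 -0.288 ]
top leg 0.55 [204.8 193.9] 135 197 211 183 200 w0 [0.5998 0.1772]
top leg_foot 0.54 [203.7 196.7] 75 197 207 194 200 w0 [0.5913 0.1802]
top pin_block 0.63 [363.  209.6] 242 354 377 197 219 w0 [ 0.5513 -0.2888]
top pigment_pot 0.51 [322.1 276.5] 151 316 329 267 280 w0 [ 0.3578 -0.1648]
top eraser 0.51 [175.4 215.9] 103 168 182 214 221 w0 [0.5339 0.2615]
top clay_cup 0.85 [396.8 162.7] 356 385 406 154 173 w0 [ 0.694  -0.3957]
top tape_roll 0.75 [250.3 225.4] 328 225 277 220 229 w0 [0.5053 0.0414]
top tape_roll 0.56 [404.  266.6] 525 376 414 252 289 w0 [ 0.3851 -0.3998]
scene stand 0.64 [270.  237.5] 4576 227 325 159 277 w0 [0.6183 0.0908]
scene board 0.66 [254.1 218.2] 1730 232 293 160 250 w0 [0.6697 0.2111]
scene bar 0.59 [251.8 203.8] 249 234 274 193 220 w0 [0.7357 0.2874]
scene pin_block 0.63 [360.5 298. ] 386 350 374 286 308 w0 [ 0.5635 -0.2823]
scene pigment_pot 0.81 [278.4 308.3] 411 268 284 295 321 w0 [ 0.3906 -0.1495]
scene clay_cup 0.86 [415.3 284.6] 488 406 428 271 297 w0 [ 0.7104 -0.3635]
scene tape_roll 0.59 [349.  364.3] 1138 323 370 333 374 w0 [ 0.3572 -0.389 ]
scene tape_roll 0.48 [413.2 281.3] 450 405 429 271 294 w0 [ 0.7197 -0.3522]
1.2 [0.2369 0.5783 0.2267] [0.6071 3.0824 0.    ] 0.0188
```

View pics/top0.png

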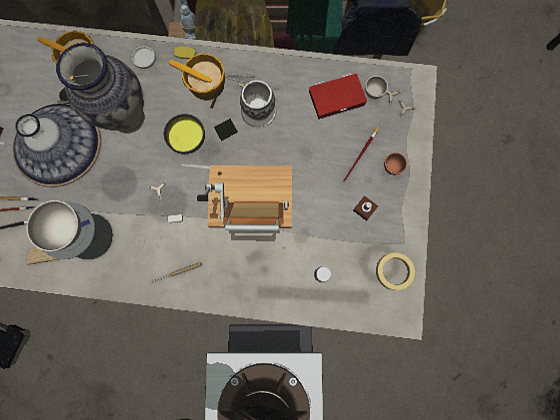

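View pics/sc0.png

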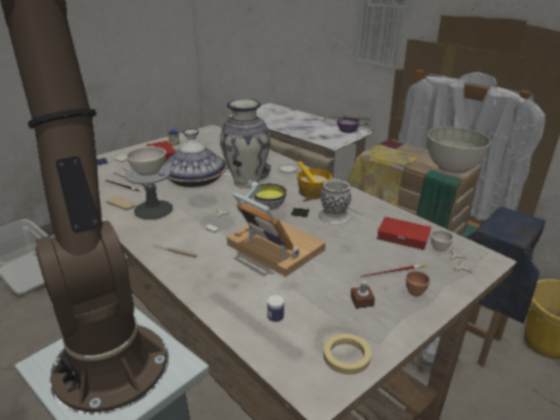

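The top view shows the stand at about columns 208–293, rows 165–230. The pin is in its block at (367,207), the leg and hub are near (207,192), and the hole is near (220,173). I'll zoom in on these.

Run:
```python
from h import *
a=cv2.imread('pics/top0.png')
l=cv2.resize(a[155:245,190:310],None,fx=5,fy=5,interpolation=cv2.INTER_CUBIC)
r=cv2.resize(a[185:230,345:385],None,fx=5,fy=5,interpolation=cv2.INTER_CUBIC)
r=cv2.copyMakeBorder(r,0,450-225,0,0,cv2.BORDER_CONSTANT)
cv2.imwrite('pics/crop.png',np.hstack([l,r]))
```

```text
(no output)
```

View pics/crop.png

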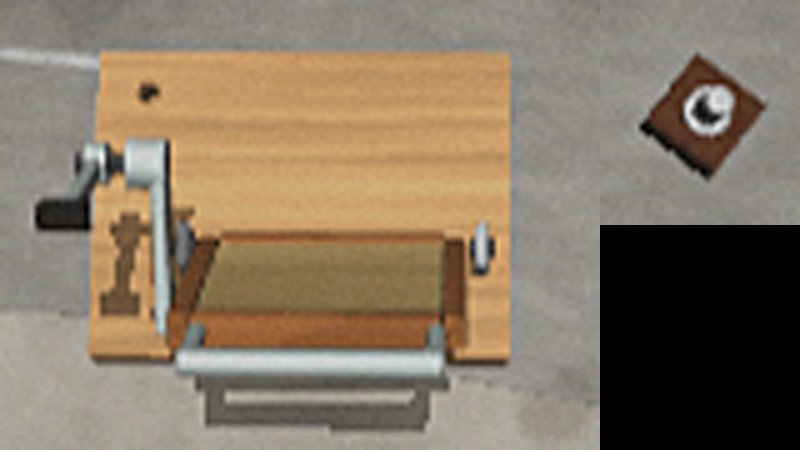

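Run:
```python
from h import *
np.set_printoptions(precision=4,suppress=True)
c=K('top'); f=lambda x,y,ox=190,oy=155:((x+.5)/5-.5+ox,(y+.5)/5-.5+oy)
pts=[(100,52),(510,52),(510,357),(92,357),(148,91)]
W=np.array([at_z('top',f(*p),.03,c)[:2] for p in pts]);print(W)
M=np.array([(.09,.12),(.09,-.12),(-.09,-.12),(-.09,.12),(.065,.09)])
A=cv2.estimateAffinePartial2D(M,W)[0];print(A,np.hypot(A[0,0],A[1,0]),np.degrees(np.arctan2(A[1,0],A[0,0])))
a=np.arctan2(A[1,0],A[0,0]); t=(W-M@np.array([[np.cos(a),np.sin(a)],[-np.sin(a),np.cos(a)]])).mean(0); print('stand',t,a)
Rz=np.array([[np.cos(a),-np.sin(a)],[np.sin(a),np.cos(a)]])
def S(p):return np.r_[Rz@p[:2]+t,p[2]]
def B(xb,y,zb,th): # board point
    return S(np.array([-.03+zb*np.sin(th)+xb*np.cos(th), y, .05+zb*np.cos(th)-xb*np.sin(th)]))
print('hole',S(np.array([.065,.09,.03])))
P={'bar':B(0,-.02,.185,-.5),'barL':B(0,.04,.185,-.5),'hub':B(.08,.09,.115,-.5),'foot':B(.08,.09,.115+.092,-.5),'hub-0':B(.08,.09,.115,0),'bar0':B(0,-.02,.185,0)}
for k in P: q=proj('top',P[k],c)[0];print(k,P[k],q,((q-[190,155])*5))
# pin
print('pin flange',at_z('top',f(108,110,345,185),.034,c),'grip top',at_z('top',f(120,98,345,185),.066,c))
print('pot',at_z('top',(322.5,274),.053,c),'eraser',at_z('top',(175.4,218),.012,c))
```

```text
[[ 0.6796  0.1603]
 [ 0.6788 -0.0795]
 [ 0.4989 -0.0782]
 [ 0.4995  0.1596]
 [ 0.6559  0.1316]]
[[ 0.9985  0.0029  0.5895]
 [-0.0029  0.9985  0.0408]] 0.99854782453197 -0.1645577270710725
stand [0.5895 0.0408] -0.0028720741469884198
hole [0.6547 0.1306 0.03  ]
bar [0.4707 0.0211 0.2124] [252.15   226.8901] [310.75   359.4506]
barL [0.4709 0.0811 0.2124] [227.178  226.8776] [185.8902 359.388 ]
hub [0.5748 0.1308 0.1893] [209.3971 187.0744] [ 96.9857 160.3721]
foot [0.5307 0.131  0.27  ] [202.829  197.5454] [ 64.1448 212.727 ]
hub-0 [0.6397 0.1306 0.165 ] [211.7933 164.8611] [108.9664  49.3055]
bar0 [0.5594 0.0209 0.235 ] [251.9869 188.7237] [309.9343 168.6186]
pin flange [ 0.5537 -0.2915  0.034 ] grip top [ 0.5544 -0.2918  0.066 ]
pot [ 0.3633 -0.1609  0.053 ] eraser [0.5257 0.2582 0.012 ]
```

The stand fits well: yaw is about 0, the hole is at (0.655, 0.131), and the projected hub, foot and bar all match the picture. The pin is at (0.554, -0.2915), and its flange and top estimates agree. I'll move towards the pin.

Call:
{"op": "jog_arm", "data": {"motion": [[[0, 0, -0.04, 0, 0, 0, -1], [-0.06, -0.07, -0.09, 0, 0, -0.1, -1], [-0.31, -0.343, -0.09, 0, 0, -0.389, -1], [-0.31, -0.343, -0.09, 0, 0, -0.389, -1], [-0.31, -0.343, -0.09, 0, 0, -0.389, -1], [-0.31, -0.343, -0.09, 0, 0, -0.389, -1], [-0.31, -0.343, -0.09, 0, 0, -0.389, -1], [-0.31, -0.343, -0.09, 0, 0, -0.389, -1], [-0.31, -0.343, -0.09, 0, 0, -0.389, -1], [-0.31, -0.343, -0.09, 0, 0, -0.389, -1]]]}}

```text
clock: 2.03
position: [0.3622, 0.229, 0.3105]
ee_rot: [-0.0, 3.141, 0.001]
force: [1.3, 0.3, -0.3]
width: 0.997
gripper_force: 0.0
```

Call:
{"op": "jog_arm", "data": {"motion": [[[-0.15, -0.41, 0, 0, 0, 0, -1], [-0.15, -0.41, 0, 0, 0, 0, -1], [-0.15, -0.41, 0, 0, 0, 0, -1], [-0.15, -0.41, 0, 0, 0, 0, -1], [-0.15, -0.41, 0, 0, 0, 0, -1], [-0.15, -0.41, 0, 0, 0, 0, -1], [-0.15, -0.41, 0, 0, 0, 0, -1], [-0.15, -0.41, 0, 0, 0, 0, -1], [-0.15, -0.41, 0, 0, 0, 0, -1], [-0.15, -0.41, 0, 0, 0, 0, -1]]]}}

```text
clock: 2.87
position: [0.5055, -0.1622, 0.3105]
ee_rot: [-0.001, 3.141, 0.0]
force: [0.4, 0.7, -0.1]
width: 1.001
gripper_force: 0.0
```

Call:
{"op": "jog_arm", "data": {"motion": [[[-0.04, -0.12, 0.16, 0, 0, 0, -1], [-0.04, -0.12, 0.16, 0, 0, 0, -1], [-0.04, -0.12, 0.16, 0, 0, 0, -1], [-0.04, -0.12, 0.16, 0, 0, 0, -1], [-0.04, -0.12, 0.16, 0, 0, 0, -1], [-0.04, -0.12, 0.16, 0, 0, 0, -1], [-0.04, -0.12, 0.16, 0, 0, 0, -1]]]}}

```text
clock: 3.45
position: [0.5439, -0.2811, 0.1482]
ee_rot: [-0.003, -3.138, -0.001]
force: [0.9, -0.2, -0.1]
width: 0.999
gripper_force: 0.0
```

Run:
```python
from h import *
np.set_printoptions(precision=4,suppress=True)
o=observe();c=K('wrist');save('wrist','w1.png');print(o['clock'],o['position'],o['ee_rot'],c[2])
for q in('pin','pin_block','pin_top'):
  for s in silhouettes(q,'wrist')[:2]:
    ys,xs=np.where(s['mask']);print(q,round(s['p'],2),s['pixel'],xs.min(),xs.max(),ys.min(),ys.max(),at_z('wrist',s['pixel'],.066,c))
print(proj('wrist',[[.554,-.2915,.066],[.554,-.2915,.034]],c))
```

```text
3.45 [ 0.5439 -0.2811  0.1482] [-0.0034 -3.1377 -0.0008] [[ 0.0024  0.9547  0.2974  0.4621]
 [ 1.     -0.0023 -0.0005 -0.2804]
 [ 0.0002  0.2974 -0.9547  0.3061]
 [ 0.      0.      0.      1.    ]]
pin 0.97 [260.7, 219.3] 247 278 200 239 [ 0.5446 -0.2923  0.066 ]
pin_block 0.61 [263.5, 200.8] 223 304 169 251 [ 0.5305 -0.2901  0.066 ]
pin_top 0.63 [262.9, 218.5] 245 280 199 240 [ 0.544  -0.2907  0.066 ]
pin_top 0.45 [268.1, 199.8] 224 304 170 251 [ 0.5297 -0.2868  0.066 ]
[[262.0251 231.3094]
 [263.5824 217.5093]]
```

View pics/w1.png

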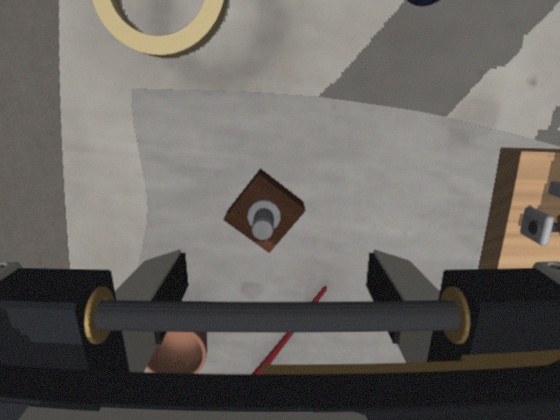

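The wrist view shows the pin top at (262,231), right on the predicted pixel. I'll descend and grasp.

Call:
{"op": "jog_arm", "data": {"motion": [[[-0.01, -0.01, 0.04, 0, 0, 0, -1], [-0.01, -0.01, 0.07, 0, 0, 0, -1], [-0.01, -0.01, 0.07, 0, 0, 0, -1], [-0.01, -0.01, 0.07, 0, 0, 0, -1]]]}}

```text
clock: 3.98
position: [0.5548, -0.289, 0.0805]
ee_rot: [0.002, -3.14, -0.002]
force: [-0.2, -0.1, 0.9]
width: 1.001
gripper_force: 0.0
```

Call:
{"op": "jog_arm", "data": {"motion": [[[0.001, -0.0025, 0.02, 0, 0, 0, -1], [0.001, -0.0025, 0.04, 0, 0, 0, -1], [0.001, -0.0025, 0.04, 0, 0, 0, -1], [0.001, -0.0025, 0.04, 0, 0, 0, 1], [0.001, -0.0025, 0.04, 0, 0, 0, 1], [0.001, -0.0025, 0.04, 0, 0, 0, 1], [0.001, -0.0025, 0.04, 0, 0, 0, 1], [0.001, -0.0025, 0.04, 0, 0, 0, 1], [0.001, -0.0025, 0.04, 0, 0, 0, 1], [0.001, -0.0025, 0.04, 0, 0, 0, 1]]], "force": 30}}

```text
clock: 4.82
position: [0.5543, -0.2927, 0.0404]
ee_rot: [-0.0, 3.141, -0.0]
force: [-0.4, -0.3, -0.1]
width: 0.54
gripper_force: 0.0
```

Call:
{"op": "jog_arm", "data": {"motion": [[[0, 0, 0, 0, 0, 0, 1], [0, 0, 0, 0, 0, 0, 1], [0, 0, 0, 0, 0, 0, 1], [0, 0, 0, 0, 0, 0, 1], [0, 0, 0, 0, 0, 0, 1], [0, 0, 0, 0, 0, 0, 1], [0, 0, 0, 0, 0, 0, 1], [0, 0, 0, 0, 0, 0, 1]]]}}

```text
clock: 5.48
position: [0.5541, -0.2927, 0.0401]
ee_rot: [0.0, -3.142, -0.0]
force: [-0.7, -0.2, -1.2]
width: 0.168
gripper_force: 30.0
```

The pin is gripped (opening 15.5 mm). The camera side of the hand would come close to the leg hub, so I'll lift and turn the tool half a turn during transit.

Call:
{"op": "jog_arm", "data": {"motion": [[[0, 0, -0.02, 0, 0, 0, 1], [0, 0, -0.06, 0, 0, 0, 1], [0, 0, -0.1, 0, 0, 0.125, 1], [0, 0, -0.14, 0, 0, 0.25, 1], [-0.03, 0, -0.16, 0, 0, 0.375, 1], [-0.06, 0, -0.16, 0, 0, 0.5, 1], [-0.09, 0, -0.16, 0, 0, 0.625, 1], [-0.12, 0, -0.16, 0, 0, 0.75, 1], [-0.12, 0, -0.16, 0, 0, 0.875, 1], [-0.12, 0, -0.16, 0, 0, 1.0, 1]]]}}

```text
clock: 6.32
position: [0.6758, -0.2916, 0.1989]
ee_rot: [-1.51, -2.754, 0.001]
force: [-1.4, -1.3, -0.2]
width: 0.164
gripper_force: 30.0
```

Run:
```python
from h import *
o=observe();print(np.round(o['joints'],2),np.round(R.from_rotvec(o['ee_rot']).as_matrix(),3),np.round(o['position'],4),o['width'])
```

```text
[-0.08  0.74  0.8   1.33 -0.53  1.28  1.3 ] [[-0.537  0.843 -0.001]
 [ 0.843  0.537  0.   ]
 [ 0.    -0.001 -1.   ]] [ 0.6758 -0.2916  0.1989] 0.1644083890665279
```

Call:
{"op": "jog_arm", "data": {"motion": [[[0.017, 0.011, 0, 0, 0, 0.125, 1], [0.034, 0.022, 0, 0, 0, 0.25, 1], [0.051, 0.033, 0, 0, 0, 0.375, 1], [0.068, 0.044, 0, 0, 0, 0.5, 1], [0.085, 0.055, 0, 0, 0, 0.625, 1], [0.102, 0.066, 0, 0, 0, 0.75, 1], [0.119, 0.077, 0, 0, 0, 0.875, 1], [0.136, 0.088, 0, 0, 0, 1.0, 1], [0.153, 0.097, 0, 0, 0, 1.125, 1], [0.17, 0.108, 0, 0, 0, 1.245, 1]]]}}

```text
clock: 7.15
position: [0.6729, -0.0903, 0.2001]
ee_rot: [-2.835, -1.353, 0.0]
force: [0.8, 0.1, -1.0]
width: 0.163
gripper_force: 30.0
```

Call:
{"op": "jog_arm", "data": {"motion": [[[0.02, -0.015, 0, 0, 0, 0.115, 1], [0.04, -0.03, 0, 0, 0, 0.23, 1], [0.06, -0.045, 0, 0, 0, 0.345, 1], [0.08, -0.06, 0, 0, 0, 0.46, 1], [0.1, -0.075, 0, 0, 0, 0.575, 1], [0.12, -0.09, 0, 0, 0, 0.69, 1], [0.14, -0.105, 0, 0, 0, 0.8, 1], [0.158, -0.122, 0, 0, 0, 0.89, 1], [0.158, -0.122, 0, 0, 0, 0.89, 1], [0.158, -0.122, 0, 0, 0, 0.89, 1]]]}}

```text
clock: 7.98
position: [0.6763, 0.1106, 0.1995]
ee_rot: [-3.141, -0.017, 0.001]
force: [-0.1, -1.1, -1.0]
width: 0.166
gripper_force: 30.0
```

Run:
```python
from h import *
np.set_printoptions(precision=4,suppress=True)
o=observe();c=K('wrist');save('wrist','w2.png');print(o['clock'],o['joints'],o['position'],R.from_rotvec(o['ee_rot']).as_matrix())
p=o['position'];Z=R.from_rotvec(o['ee_rot']).as_matrix()[:,2]
print(c[2]);print('hole',proj('wrist',[.6547,.1306,.03],c),'tip exp',proj('wrist',[p+Z*.032-0*Z,p+0*Z],c))
for q in('stand_hole0','pin'):
  for s in silhouettes(q,'wrist')[:2]:print(q,round(s['p'],2),s['pixel'],at_z('wrist',s['pixel'],.03,c))
```

```text
7.9833 [-0.878   0.8698  1.2804  1.5005 -0.8379  1.3977 -1.111 ] [0.6763 0.1106 0.1995] [[ 0.9999  0.011  -0.0008]
 [ 0.011  -0.9999  0.0001]
 [-0.0008 -0.0002 -1.    ]]
[[ 0.0108 -0.9537 -0.3004  0.7573]
 [-0.9999 -0.0102 -0.0034  0.1121]
 [ 0.0002  0.3005 -0.9538  0.357 ]
 [ 0.      0.      0.      1.    ]]
hole [[256.9258 208.7051]] tip exp [[277.6977 243.6044]
 [277.8816 268.506 ]]
stand_hole0 0.72 [358.4, 221.4] [0.6424 0.0286 0.03  ]
pin 0.67 [274.6, 267.9] [0.5898 0.1125 0.03  ]
```

View pics/w2.png

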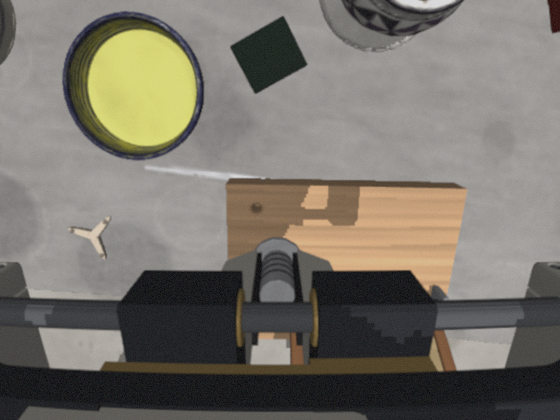

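The wrist view shows the hole at (256,208), within a pixel of the prediction, with the pin hanging straight. I'll align and descend to just above the mouth.

Call:
{"op": "jog_arm", "data": {"motion": [[[-0.0215, -0.02, 0, 0, 0, 0, 1], [-0.0215, -0.02, 0.03, 0, 0, 0, 1], [-0.0215, -0.02, 0.06, 0, 0, 0, 1], [-0.0215, -0.02, 0.09, 0, 0, 0, 1], [-0.0215, -0.02, 0.115, 0, 0, 0, 1], [-0.0215, -0.02, 0.125, 0, 0, 0, 1], [-0.0215, -0.02, 0.125, 0, 0, 0, 1], [-0.0215, -0.02, 0.125, 0, 0, 0, 1]]]}}

```text
clock: 8.8
position: [0.6553, 0.127, 0.076]
ee_rot: [3.141, 0.009, 0.001]
force: [-0.2, 0.8, 1.5]
width: 0.164
gripper_force: 30.0
```

Run:
```python
from h import *
np.set_printoptions(precision=4,suppress=True)
o=observe();c=K('wrist');im=save('wrist','w3.png');print(o['joints'],o['position'],o['force'],proj('wrist',[[.6547,.1306,.03],o['position']-[0,0,.032]],c))
cv2.imwrite('pics/w3c.png',cv2.resize(im[170:290,200:340,::-1],None,fx=5,fy=5,interpolation=cv2.INTER_CUBIC))
```

```text
[-0.9027  0.9576  1.1752  1.6726 -0.949   1.1888 -1.0459] [0.6553 0.127  0.076 ] [-0.1956  0.7915  1.5055] [[271.9077 235.7373]
 [277.7238 243.6249]]
```

View pics/w3c.png

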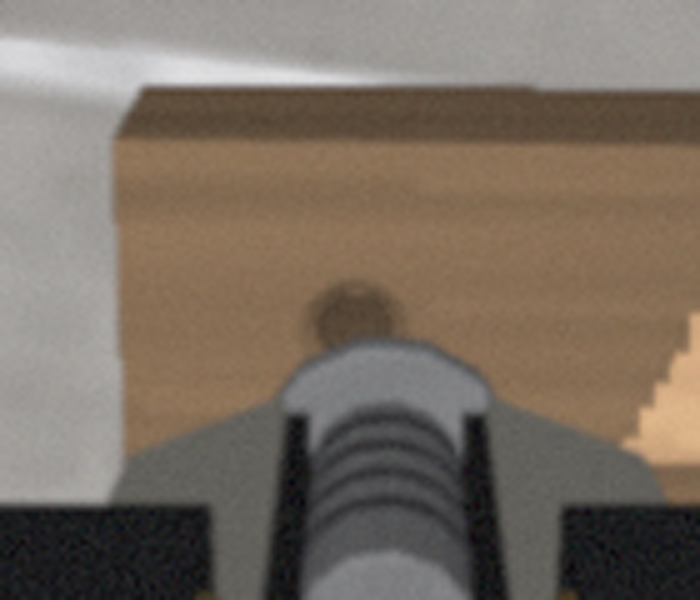

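The hole is at column 271 and the flange at 277. That means 3.6 mm more to the left, which agrees with the calibrated estimate.

Call:
{"op": "jog_arm", "data": {"motion": [[[-0.0006, -0.0037, 0, 0, 0, 0, 1], [-0.0006, -0.0037, 0, 0, 0, 0, 1], [-0.0006, -0.0037, 0.005, 0, 0, 0, 1], [-0.0006, -0.0037, 0.01, 0, 0, 0, 1], [-0.0006, -0.0037, 0.014, 0, 0, 0, 1], [-0.0006, -0.0037, 0.018, 0, 0, 0, 1], [-0.0006, -0.0037, 0.022, 0, 0, 0, 1], [-0.0006, -0.0037, 0.022, 0, 0, 0, 1]]]}}

```text
clock: 9.52
position: [0.6538, 0.1317, 0.052]
ee_rot: [3.141, 0.01, -0.002]
force: [0.3, 0.2, -0.6]
width: 0.165
gripper_force: 30.0
```

The tip is in the hole with no force. I'll push it home.

Call:
{"op": "jog_arm", "data": {"motion": [[[0, 0, 0.004, 0, 0, 0, 1], [0, 0, 0.008, 0, 0, 0, 1], [0, 0, 0.012, 0, 0, 0, 1], [0, 0, 0.014, 0, 0, 0, 1], [0, 0, 0.015, 0, 0, 0, 1], [0, 0, 0.015, 0, 0, 0, 1]]]}}

```text
clock: 10.02
position: [0.6543, 0.1318, 0.04]
ee_rot: [-3.14, -0.01, -0.001]
force: [-6.8, 2.0, 18.7]
width: 0.167
gripper_force: 30.0
```

Call:
{"op": "jog_arm", "data": {"motion": [[[0, 0, -0.002, 0, 0, 0, -0.4], [0, 0, -0.002, 0, 0, 0, -0.4], [0, 0, -0.002, 0, 0, 0, -0.4], [0, 0, -0.002, 0, 0, 0, -0.4], [0, 0, -0.002, 0, 0, 0, -0.4], [0, 0, -0.002, 0, 0, 0, -0.4], [0, 0, -0.02, 0, 0, 0, -0.4], [0, 0, -0.05, 0, 0, 0, -0.4], [0, 0, -0.09, 0, 0, 0, -0.4], [0, 0, -0.13, 0, 0, 0, -0.4]]]}}

```text
clock: 10.85
position: [0.6536, 0.1314, 0.1702]
ee_rot: [3.14, 0.009, -0.002]
force: [2.0, 0.9, 1.5]
width: 0.698
gripper_force: 0.0
```

Run:
```python
from h import *
np.set_printoptions(precision=4,suppress=True)
o=observe();print(o['position'],o['joints'],o['width'])
c=K('top');cw=K('wrist');a=save('top','t4.png');b=get_image('wrist')
print('top pred',proj('top',[[.6547,.1306,.066],[.6547,.1306,.034]],c),'wrist',proj('wrist',[[.6547,.1306,.066],[.6547,.1306,.034]],cw))
for n in('wrist','top'):
  for s in silhouettes('pin',n)[:1]:print(n,s['p'],s['pixel'])
l=cv2.resize(a[150:240,180:300],None,fx=3.4,fy=4,interpolation=cv2.INTER_CUBIC)
r=cv2.resize(b,None,fx=.7,fy=.857)
cv2.imwrite('pics/c4.png',np.hstack([l,r[:,:392]])[:,:,::-1])
```

```text
[0.6536 0.1314 0.1702] [-0.9332  0.8583  1.2457  1.5872 -0.833   1.316  -1.132 ] 0.6975264558282399
top pred [[217.6779 169.7897]
 [219.3256 172.8198]] wrist [[278.2131 206.2611]
 [278.0049 195.6223]]
wrist 0.96 [273.7, 202.3]
top 0.48 [216.1, 172.7]
```

View pics/c4.png

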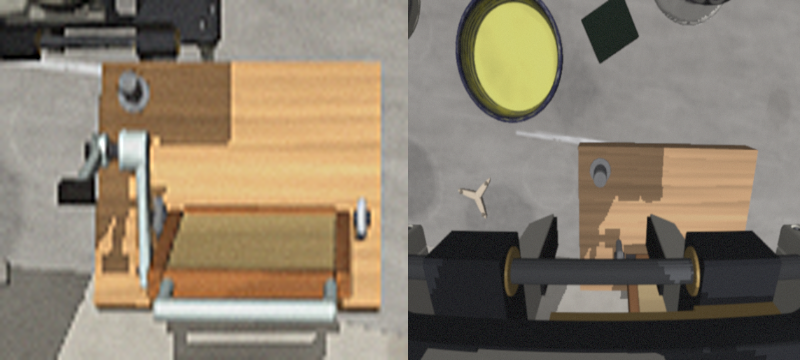

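The pin stands upright and home, at (132,88) in the left crop. Next I'll rise, turn the tool a quarter turn and close the fingers for the leg push.

Call:
{"op": "jog_arm", "data": {"motion": [[[0, 0, -0.04, 0, 0, 0, 1], [0, 0, -0.08, 0, 0, -0.125, 1], [0, 0, -0.12, 0, 0, -0.25, 1], [0, 0, -0.16, 0, 0, -0.375, 1], [0, 0, -0.2, 0, 0, -0.5, 1], [-0.02, 0, -0.22, 0, 0, -0.625, 1], [-0.05, 0, -0.22, 0, 0, -0.75, 1], [-0.08, 0, -0.22, 0, 0, -0.875, 1], [-0.11, 0, -0.22, 0, 0, -1.0, 1], [-0.14, 0, -0.22, 0, 0, -1.125, 1]]]}}

```text
clock: 11.88
position: [0.5124, 0.1309, 0.3867]
ee_rot: [-2.646, -1.693, 0.004]
force: [-0.2, 0.3, 2.0]
width: 0.03
gripper_force: 0.0
```

Call:
{"op": "jog_arm", "data": {"motion": [[[-0.01, -0.019, 0, 0, 0, -0.12, 1], [-0.018, -0.04, 0, 0, 0, -0.24, 1], [-0.019, -0.042, 0, 0, 0, -0.36, 1], [-0.019, -0.042, 0.03, 0, 0, -0.433, 1], [-0.019, -0.042, 0.06, 0, 0, -0.433, 1], [-0.019, -0.042, 0.09, 0, 0, -0.433, 1], [-0.019, -0.042, 0.12, 0, 0, -0.433, 1], [-0.019, -0.042, 0.14, 0, 0, -0.433, 1], [-0.019, -0.042, 0.14, 0, 0, -0.433, 1], [-0.019, -0.042, 0.14, 0, 0, -0.433, 1]]]}}

```text
clock: 12.72
position: [0.4672, 0.1311, 0.2475]
ee_rot: [-2.229, -2.214, 0.005]
force: [-0.9, -1.4, 1.0]
width: 0.005
gripper_force: 0.0
```

Call:
{"op": "jog_arm", "data": {"motion": [[[0, 0.02, 0, 0, 0, 0, 1], [0, 0.035, 0, 0, 0, 0, 1], [0, 0.048, 0, 0, 0, 0, 1], [0, 0.061, 0, 0, 0, 0, 1], [0, 0.074, 0, 0, 0, 0, 1], [0, 0.087, 0, 0, 0, 0, 1], [0, 0.1, 0, 0, 0, 0, 1], [0, 0.115, 0, 0, 0, 0, 1], [0, 0.13, 0, 0, 0, 0, 1], [0, 0.14, 0, 0, 0, 0, 1]]]}}

```text
clock: 13.55
position: [0.6099, 0.1311, 0.25]
ee_rot: [2.226, 2.214, 0.003]
force: [0.0, -0.3, 0.0]
width: 0.004
gripper_force: 0.0
```

Run:
```python
from h import *
np.set_printoptions(precision=4,suppress=True)
o=observe();print(o['position'],o['force'])
b=get_image('wrist');a=get_image('scene')
l=cv2.resize(a[140:290,220:340],(400,500),interpolation=cv2.INTER_CUBIC)
r=cv2.resize(b,(400,500))
cv2.imwrite('pics/c5.png',np.hstack([l,r])[:,:,::-1])
```

```text
[0.6099 0.1311 0.25  ] [ 0.0262 -0.2504  0.0369]
```

View pics/c5.png

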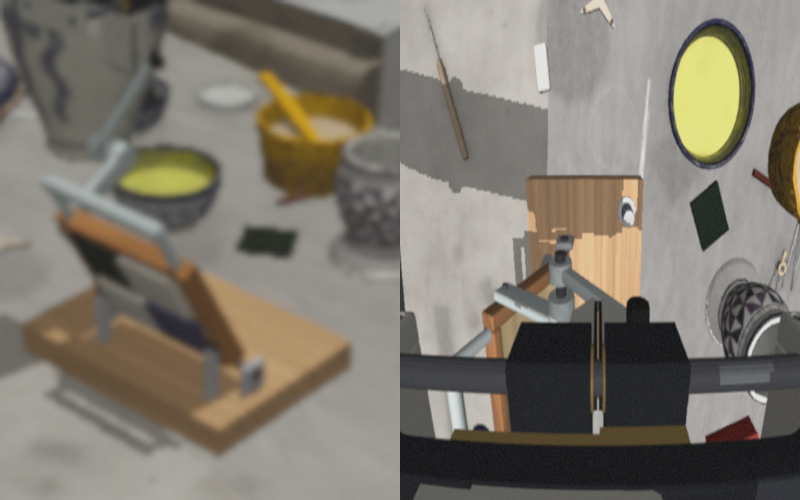

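The wrist view shows the leg running from the hub (560,265) to the foot at (637,305), on the back side of the fingers. The scene view doesn't show the arm clearly. I'll compute the leg angle.

Run:
```python
from h import *
np.set_printoptions(precision=3,suppress=True)
o=observe();c=K('wrist');b=get_image('wrist')
for a in np.arange(-.5,2.6,.25):
  P=[.575+.092*np.sin(a),.131,.189+.092*np.cos(a)];print(round(a,2),proj('wrist',P,c)[0],end=';')
print(proj('wrist',[.575,.131,.189],c))
for n in('wrist','scene','top'):
  if n!='wrist':x=get_image(n)
  for q in('leg_foot','leg'):
   for s in silhouettes(q,n)[:2]:print(n,q,s['p'],s['pixel'])
x=get_image('scene').astype(int);y=cv2.imread('pics/sc0.png')[:,:,::-1].astype(int);print('scene diff',(abs(x-y).max(2)>30).sum())
t=get_image('top')
c5=np.hstack([cv2.resize(t[120:250,180:310],(390,500),interpolation=cv2.INTER_CUBIC),cv2.resize(get_image('scene')[100:300,150:350],(400,500))])
cv2.imwrite('pics/c6.png',c5[:,:,::-1])
```

```text
-0.5 [107.078 290.322];-0.25 [145.831 300.808];0.0 [196.227 304.831];0.25 [250.32  301.103];0.5 [298.757 290.577];0.75 [334.951 275.856];1.0 [356.8   259.759];1.25 [365.553 244.336];1.5 [363.868 230.701];1.75 [354.488 219.286];2.0 [339.679 210.135];2.25 [321.133 203.125];2.5 [300.042 198.083];[[225.71  228.205]]
wrist leg_foot 0.79 [353.6, 255.2]
wrist leg 0.78 [300.2, 243.7]
scene leg 0.43 [212.4, 228.3]
scene diff 23831
```

View pics/c6.png

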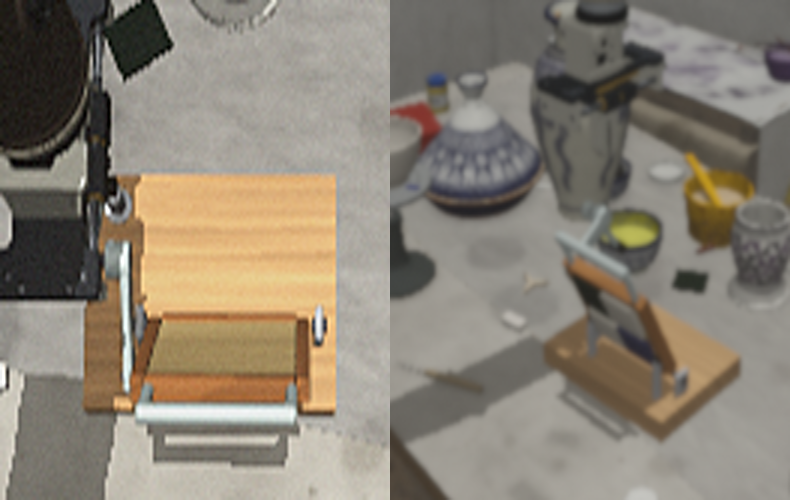

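The foot reads about 1.0 rad past the vertical, so it is over and falling. The top view shows the pin still in its hole and the board unmoved. I'll rise, then move over the bar and recheck the leg.

Call:
{"op": "jog_arm", "data": {"motion": [[[0, 0, -0.04, 0, 0, 0, 0], [0, 0, -0.08, 0, 0, 0, 0], [0, -0.02, -0.11, 0, 0, 0, 0], [-0.02, -0.05, -0.11, 0, 0, 0, 0], [-0.04, -0.08, -0.11, 0, 0, 0, 0], [-0.06, -0.11, -0.11, 0, 0, 0, 0], [-0.09, -0.13, -0.11, 0, 0, 0, 0], [-0.11, -0.139, -0.11, 0, 0, 0, 0], [-0.11, -0.139, -0.11, 0, 0, 0, 0], [-0.11, -0.139, -0.11, 0, 0, 0, 0]]]}}

```text
clock: 15.08
position: [0.4681, 0.0208, 0.3585]
ee_rot: [-2.228, -2.212, -0.004]
force: [-0.2, 1.1, 0.7]
width: 0.502
gripper_force: 0.0
```

Run:
```python
from h import *
np.set_printoptions(precision=3,suppress=True)
o=observe();print(o['position'],o['ee_rot'],o['force'],o['width'],o['joints'])
A=np.arange(-.5,2.6,.25);P=np.c_[.575+.092*np.sin(A),0*A+.131,.189+.092*np.cos(A)]
for n in('wrist','top'):
  c=K(n);b=save(n,'m_%s.png'%n);print(n,np.c_[A,proj(n,P,c)][[0,2,4,6,8,10,12]].tolist())
  for q in('leg_foot','leg','bar'):
   for s in silhouettes(q,n)[:1]:
     print(n,q,s['p'],s['pixel'])
  print('bar pred',proj(n,[[.4707,.0211,.2124],[.4709,.0811,.2124]],c))
cv2.imwrite('pics/c7.png',np.hstack([cv2.resize(cv2.imread('pics/m_top.png')[150:240,190:280],(400,400)),cv2.resize(cv2.imread('pics/m_wrist.png'),(400,400))]))
```

```text
[0.468 0.021 0.358] [-2.228 -2.212 -0.004] [-0.168  1.131  0.748] 0.5016263548521466 [-1.196  0.087  1.166  1.773 -0.085  1.334 -0.019]
wrist [[-0.5, 370.07828406879975, 58.37009973005948], [0.0, 441.58530101318604, 57.67851918142216], [0.5, 495.29067314582704, 61.72593089072839], [1.0, 511.5705340812598, 67.28346746596603], [1.5, 496.27800267239695, 71.74374848243207], [2.0, 462.92138357477444, 74.63391785260143], [2.5, 422.1119957226052, 76.21127073560785]]
wrist leg_foot 0.78 [426.9, 77.5]
wrist leg 0.75 [410.0, 69.9]
wrist bar 0.94 [281.0, 184.4]
bar pred [[280.161 195.224]
 [280.045 127.886]]
top [[-0.5, 202.8375009627179, 197.48570563739148], [0.0, 202.55278667507272, 177.59366284129584], [0.5, 204.0625558545102, 160.51606043262834], [1.0, 206.8287901704532, 151.0946313993579], [1.5, 209.99132202003833, 151.10805291724088], [2.0, 212.75215952017112, 159.48683408762992], [2.5, 214.56639195133636, 173.5809411120878]]
top leg 0.59 [272.9, 225.9]
top bar 0.48 [270.0, 227.2]
bar pred [[252.163 226.895]
 [227.19  226.871]]
```

View pics/c7.png

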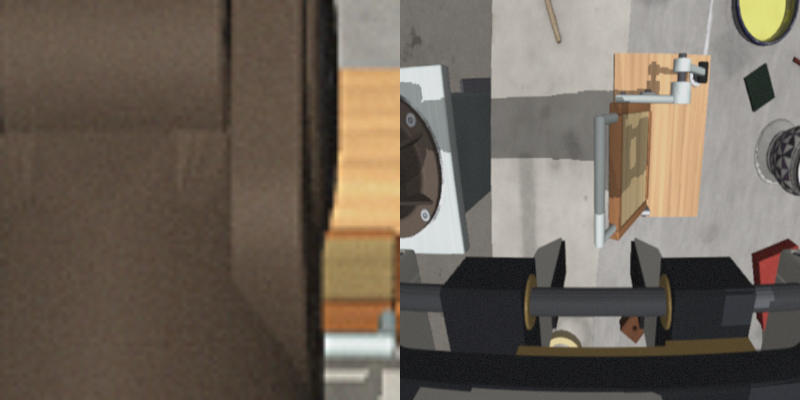

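The foot is at (427,77), which corresponds to 2.48 rad, so the leg is down at its stop. The bar is where predicted, so I'll descend and grip it.

Call:
{"op": "jog_arm", "data": {"motion": [[[0, 0.0025, 0.04, 0, 0, 0, 0], [0, 0.0025, 0.08, 0, 0, 0, 0], [0, 0.0025, 0.11, 0, 0, 0, 0], [0, 0.0025, 0.135, 0, 0, 0, 0], [0, 0.0025, 0.155, 0, 0, 0, 0], [0, 0.0025, 0.163, 0, 0, 0, 0], [0, 0.0025, 0.163, 0, 0, 0, 0], [0, 0.0025, 0.163, 0, 0, 0, 0]]]}}

```text
clock: 16.15
position: [0.4714, 0.0213, 0.1956]
ee_rot: [2.228, 2.214, -0.001]
force: [0.2, -0.3, 0.3]
width: 0.496
gripper_force: 0.0
```

Call:
{"op": "jog_arm", "data": {"motion": [[[0, 0, 0, 0, 0, 0, 1], [0, 0, 0, 0, 0, 0, 1], [0, 0, 0, 0, 0, 0, 1], [0, 0, 0, 0, 0, 0, 1], [0, 0, 0, 0, 0, 0, 1], [0, 0, 0, 0, 0, 0, 1], [0, 0, 0, 0, 0, 0, 1], [0, 0, 0, 0, 0, 0, 1], [0, 0, 0, 0, 0, 0, 1]]], "force": 20}}

```text
clock: 16.9
position: [0.4704, 0.0217, 0.1951]
ee_rot: [-2.227, -2.214, 0.001]
force: [-4.2, 0.9, 6.3]
width: 0.144
gripper_force: 20.0
```

Call:
{"op": "jog_arm", "data": {"motion": [[[0, 0.0082, -0.0042, 0, 0, 0, 1], [0, 0.0166, -0.008, 0, 0, 0, 1], [0, 0.0253, -0.0114, 0, 0, 0, 1], [0, 0.034, -0.0144, 0, 0, 0, 1], [0, 0.0429, -0.0169, 0, 0, 0, 1], [0, 0.0519, -0.019, 0, 0, 0, 1], [0, 0.061, -0.0206, 0, 0, 0, 1], [0, 0.0702, -0.0217, 0, 0, 0, 1], [0, 0.0702, -0.0217, 0, 0, 0, 1]]]}}

```text
clock: 17.65
position: [0.543, 0.0208, 0.2171]
ee_rot: [2.227, 2.213, 0.0]
force: [-2.8, 0.1, 6.2]
width: 0.144
gripper_force: 20.0
```

Call:
{"op": "jog_arm", "data": {"motion": [[[0, 0.005, -0.0005, 0, 0, 0, 1], [0, 0.01, -0.0008, 0, 0, 0, 1], [0, 0.014, -0.001, 0, 0, 0, 1], [0, 0.017, -0.001, 0, 0, 0, 1], [0, 0.02, -0.001, 0, 0, 0, 1], [0, 0.02, -0.001, 0, 0, 0, 1]]]}}

```text
clock: 18.15
position: [0.56, 0.0207, 0.2178]
ee_rot: [-2.227, -2.212, 0.003]
force: [-10.4, -1.3, 10.3]
width: 0.144
gripper_force: 20.0
```

Call:
{"op": "jog_arm", "data": {"motion": [[[0, 0.002, 0, 0, 0, 0, 1], [0, 0.004, 0, 0, 0, 0, 1], [0, 0.004, 0, 0, 0, 0, 1], [0, 0.004, 0, 0, 0, 0, 1], [0, 0.004, 0, 0, 0, 0, 1]]]}}

```text
clock: 18.57
position: [0.5608, 0.0207, 0.2177]
ee_rot: [-2.224, -2.208, 0.007]
force: [-24.1, 0.7, 22.6]
width: 0.145
gripper_force: 20.0
```

Run:
```python
from h import *
np.set_printoptions(precision=3,suppress=True)
o=observe();print(o['position'],o['force'],o['dq'])
c=K('wrist');b=save('wrist','end.png')
print('foot,pin,hub',proj('wrist',[[.6545,.131,.074],[.6547,.131,.05],[.6397,.131,.165]],c))
for q in('leg_foot','pin','leg','leg_hub'):
  for s in silhouettes(q,'wrist')[:1]:ys,xs=np.where(s['mask']);print(q,s['p'],s['pixel'],xs.min(),xs.max(),ys.min(),ys.max())
c=K('scene');a=get_image('scene')
for q,P in(('pigment_pot',[.3633,-.1609,.02]),('clay_cup',[.70,-.376,.02]),('tape_roll',[.385,-.40,.01])):
  for s in silhouettes(q,'scene')[:1]:print(q,s['p'],s['pixel'])
```

```text
[0.561 0.021 0.218] [-24.148   0.657  22.588] [-0.001 -0.     0.002  0.002 -0.001 -0.003 -0.001]
foot,pin,hub [[391.753  66.421]
 [383.644  68.982]
 [415.299  51.09 ]]
leg_foot 0.69 [409.6, 54.1] 381 436 36 81
pin 0.93 [373.0, 67.8] 363 383 54 85
leg 0.82 [406.6, 53.5] 380 437 36 81
leg_hub 0.89 [404.0, 55.5] 381 436 36 81
pigment_pot 0.95 [275.2, 307.2]
clay_cup 0.85 [415.0, 282.2]
tape_roll 0.87 [346.0, 364.3]
```

The foot has met the pin at upright: the force rises stiffly at bar x ≈ 0.560, as predicted, and the bystanders are in place. I'll ease to a moderate press and hold.

Call:
{"op": "jog_arm", "data": {"motion": [[[0, -0.002, -0.001, 0, 0, 0, 1], [0, -0.002, -0.001, 0, 0, 0, 1], [0, -0.002, -0.001, 0, 0, 0, 1], [0, -0.002, -0.001, 0, 0, 0, 1], [0, -0.002, -0.001, 0, 0, 0, 1], [0, -0.002, -0.001, 0, 0, 0, 1]]]}}

```text
clock: 19.52
position: [0.5602, 0.0207, 0.2179]
ee_rot: [-2.226, -2.211, 0.006]
force: [-13.6, -2.4, 5.8]
width: 0.144
gripper_force: 20.0
```

```bash
python3 -c "
from cell import *
print(sign_off())"
```

```text
the job is handed in; nothing more can be done
None
```

The job is handed in at about 20 s: the pin is home in the deck hole, the leg is flipped down behind, and the board is upright with its foot on the pin. The arm still grips the bar and presses the board back with about 14 N. Foot contact rests on the force rise at upright plus a wrist-camera check. The pot, cup and tape roll still show in place; I did not re-check the eraser.

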